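# Clip the lid down on the cutter box

## Robot

A 7-joint arm with a two-finger parallel gripper is mounted at the origin on the work surface. World frame = base frame: x ahead of the robot, y to its left, z up, the work surface at z = 0. Lengths are in m, angles in rad, forces in N, time in s.
With the tool pointing down it reaches from about 0.4 to 0.85 m from the base axis. Payload 4.5 kg.
Tool frame: the origin (TCP) lies between the finger pads; the fingertips stand 25 mm ahead of it and the grasp point (between the pads) lies 6 mm ahead of it (bot.nose_length is the z of the fingertips in the tool frame, in m); z points along the fingers, y is the line along which they close (so a half turn about z gives the same grasp; the last joint's range is limited). The gripper opens to 85 mm and grips with 20 to 120 N. Pads are 22 mm wide; open, the fingers measure 114 mm over their backs; the gripper's body (76 mm by 85 mm) begins 54 mm behind the grasp point. The pads swing forward as they close: fully open they stand 13 mm farther back than shut.
Start: joints at [-1.167, 0.689, -0.195, 1.565, 0.157, 0.902, -0.215], TCP at [0.226, 0.583, 0.256] pointing down, gripper open.
Joint ranges: [-3.01, 3.01], [-0.46, 2.08], [-1.47, 1.51], [0.13, 2.56], [-1, 4.14], [0.04, 2.09], [-2.66, 2.66]. Speed limits (rad/s): [2.57, 2.57, 3.14, 3.14, 3.14, 3.14, 3.14].

## Interface

Orientations are given as a 3x3 rotation matrix whose columns are the frame's x, y, z axes.
In Python, from station import readout, viewer, bot gives the robot as it stands. The module is installed in compiled form; this text tells all that it offers.
- The arm moves only by the tool step_arm, never from a script. Its argument "moves" is a list of rows, each a list of 2 entries, a list of its own where there are three numbers: the shift along the world's x, y, z scaled (see below), then the turn, a rotation vector about the world's x, y, z scaled (see below). A call has 1 to 5 rows; each row is the pose to reach, as a shift and turn from the pose commanded when the call began; what a row does not reach only later rows make up. The controller multiplies each number of a shift by 20 cm and each number of a turn by 45 degrees. A row lasts 1/10 s, in which the tool goes at most 50 mm and 8.59 degrees, less where a joint would pass 70% of its speed; a pose out of reach is approached as far as the arm can. A call with a number of a shift or a turn outside -1 to 1 is refused whole. A call with a gripper value outside its range is refused whole. "grip" is the gripper command: -1 is fully open, 1 is shut, values between are in proportion, set as the call begins (left out, the last holds). The fingers move at their own pace and stop on an object; "newtons" is the grip in N (left out, the last holds). Time passes only in rows, so rows that repeat a pose let the fingers close. It gives the time, the measured TCP pose, the force, the opening and the grip force at its end, in the units of the state.
- readout.observe(): the state, without advancing time (a new reading comes with each control period).
- viewer.read_camera(name): name is "scene" or "top" or "wrist"; returns (picture, depth): 420x560x3 uint8, red, green, blue; 420x560 float32, m along the optical axis (not along the pixel's ray), 0 where there is no reading.
- viewer.calibration(name): a dict with "camera_matrix" (3x3 intrinsics, pixels), "D" ([k1, k2, p1, p2, k3] as OpenCV has them; the pictures are not rectified), "world_to_cam" (4x4, takes a point from world to camera coordinates); the wrist camera has in their place "T_tool_cam" (4x4, takes a point from camera to tool coordinates, whose origin is the TCP and whose axes are the flange's). Camera axes: x right, y down, z forward; pixel columns grow to the right and rows downward; lengths in m; the calibration is good to about 2 mm. A picture is of the moment at which its call begins: read the wrist's pose just before it. calibration takes no time and is no camera call.
- bot.hand_in(): hands the job in; it is judged then, once.
Trained networks look in the newest picture that a camera, given by its name, has taken for a name from the list of things; names that differ only in an ending like _2 or _b are one class to them, and where a whole thing is asked for, a point or a joint stands for the part that bears it (a point fixed in the world has none). Each returns a list of dicts, best first, with "conf" (0 to 1); they miss things now and then, are a little off and sometimes report something else, mostly with a low value. They report only what shows in the picture. A call takes as long as a camera call. They do not tell look-alikes from the thing itself.
- viewer.trace(camera, name): "pixels" (420x560 bool, what is visible of it) and "bbox" ([left, top, right, bottom] in pixels, round what is visible of it).
The state is a dict: "time": time; "joints": joint angles; "qd": joint speeds; "tau": joint torques, N m; "tcp_pos": TCP position; "tcp_rot": TCP orientation; "wrist_force": force on the tool from outside, world axes, zero at the start; "torque": the same for the moment, N m; "width": finger opening in m; "grip_force": force on a finger pad.
Only numpy, scipy, OpenCV 4.12 (cv2) and the standard library are available. Lean on these libraries where they do the work, as an engineer would, in place of code of your own. Each camera call takes 0.05 s, during which the arm holds its last target. There are 200 camera calls.

## Task

Put the lid on the open box of milling cutters - set it down into the mouth, do not drop it - and then, with the lid fully down, fold each of the four clip flaps down until it has snapped under its ledge and stays shut. The clips are brittle: press each one firmly but only until it comes home, and leave the other tooling on the bench where it is.

Things in the scene. Friction and masses are not known exactly. Their poses are not given: they have to be found in the camera images.
- box: The open cutter box, grey plastic, screwed to the bench by a steel strap at each short foot: it does not move. Origin: centre of its underside; x along its short, y along its long side, z up. Mouth 92 x 132 mm, rim 108 x 148 mm outside, rim top 75 mm above the bench; the cutters in it stay below 60 mm.
- box_ledges (a point): The box's centre at the height of its catch ledges, 63 mm above the bench. Half-way along each side a round ledge, 6 mm thick, stands out to about 61.5 mm from here on the long sides, 81.5 mm on the short sides. Each wall is bowed with age by its own unknown amount, up to 3 mm in or 4 mm out, and its ledge with it: where a clip comes home must be felt. Axes as the box's.
- lid_grip (a point): Centre of the lid's grip bar (16 mm wide along the lid's x, 80 long along y, 20 high), half-way up it: 10 mm above the lid's plate, 25 mm above the foot of the spigot the lid now stands on. Axes: x along the lid's short, y along its long side, z up. With the lid fully down it is 90 mm above the bench, over the box's centre.
- lid_spigot (a point): Centre of the foot of the spigot under the lid. The lid is loose, cast metal painted light grey, about 0.7 kg with its plastic clips: plate 108 x 148 x 5 mm, spigot 90 x 130 mm and 10 mm deep with a tapered foot; it drops into the box's mouth with 1 mm of play all round and fits either way round (yaw or yaw + pi).
- clip_front (a joint): Clip flap on the lid's long side facing its own -x, 60 mm wide, reaching 33 mm from its hinge line, which runs along that edge through (-56, 0, -12) mm from lid_grip in the lid's axes. 0: hangs straight down beside the box; 1.57: sticks out level. Fold it from above along its own arc; shoved sideways above 0.6 it only jams and lifts the lid. A weak spring swings it out past 0.8 if not caught; home it stays between -0.3 and 0.35.
- clip_front_pad (a point): The place to press on clip_front: middle of the outer face of its thumb pad (18 mm high), 24 mm from the hinge line, 12 mm outside it when hanging. x points out of the face. From about 0.5 on, its hook rides over the ledge, needing 3 to 6 N pressed inward here, then snaps under, and the flap stops hard against the ledge. Pressed with over 15 N it cracks.
- clip_back (a joint): Clip flap on the lid's long side facing its own +x, 60 mm wide, reaching 33 mm from its hinge line, which runs along that edge through (56, 0, -12) mm from lid_grip in the lid's axes. 0: hangs straight down beside the box; 1.57: sticks out level. Fold it from above along its own arc; shoved sideways above 0.6 it only jams and lifts the lid. A weak spring swings it out past 0.8 if not caught; home it stays between -0.3 and 0.35.
- clip_back_pad (a point): The place to press on clip_back: middle of the outer face of its thumb pad (18 mm high), 24 mm from the hinge line, 12 mm outside it when hanging. x points out of the face. From about 0.5 on, its hook rides over the ledge, needing 3 to 6 N pressed inward here, then snaps under, and the flap stops hard against the ledge. Pressed with over 15 N it cracks.
- clip_left (a joint): Clip flap on the lid's short side facing its own +y, 50 mm wide, reaching 33 mm from its hinge line, which runs along that edge through (0, 76, -12) mm from lid_grip in the lid's axes. 0: hangs straight down beside the box; 1.57: sticks out level. Fold it from above along its own arc; shoved sideways above 0.6 it only jams and lifts the lid. A weak spring swings it out past 0.8 if not caught; home it stays between -0.3 and 0.35.
- clip_left_pad (a point): The place to press on clip_left: middle of the outer face of its thumb pad (18 mm high), 24 mm from the hinge line, 12 mm outside it when hanging. x points out of the face. From about 0.5 on, its hook rides over the ledge, needing 3 to 6 N pressed inward here, then snaps under, and the flap stops hard against the ledge. Pressed with over 15 N it cracks.
- clip_right (a joint): Clip flap on the lid's short side facing its own -y, 50 mm wide, reaching 33 mm from its hinge line, which runs along that edge through (0, -76, -12) mm from lid_grip in the lid's axes. 0: hangs straight down beside the box; 1.57: sticks out level. Fold it from above along its own arc; shoved sideways above 0.6 it only jams and lifts the lid. A weak spring swings it out past 0.8 if not caught; home it stays between -0.3 and 0.35.
- clip_right_pad (a point): The place to press on clip_right: middle of the outer face of its thumb pad (18 mm high), 24 mm from the hinge line, 12 mm outside it when hanging. x points out of the face. From about 0.5 on, its hook rides over the ledge, needing 3 to 6 N pressed inward here, then snaps under, and the flap stops hard against the ledge. Pressed with over 15 N it cracks.
- holder: A steel taper tool holder standing on its nose, 63 mm across, 136 mm tall, loose. Origin: centre of its underside. A bystander: leave it alone.
- facemill: A dark facing cutter standing flat, 68 mm across, 42 mm tall, loose. Origin: centre of its underside. A bystander.
- collet_nut: A steel collet nut, 50 mm across, 30 mm tall, loose. Origin: centre of its underside. A bystander.
There are look-alikes about, which are no part of the job. Leave any brown or green look-alike of the part that bears lid_grip alone.

How it is judged:
By the outcome, as a careful person would: the job done as asked, in the order asked, and still so for the second after the job is handed in, with the robot touching nothing.
It also fails if it takes over 72 s, if anything falls off the work surface, if the arm or the gripper's body presses on something with over 40 N, if the wrist force passes 120 N, or if a joint passes its speed limit or range.

## Working session

There is one attempt and no reset: what is moved stays moved. The work goes in short steps, Python scripts to look and compute and a tool call to move; the robot and the scene stay as the last step left them, time stands still between calls to the robot, and variables do not carry over. Pictures are saved under pics/ and viewed, at most 10 in all, crops included, and the job is handed in when it is done.

Besides the shell and the picture viewer there is one more tool, called after "Emit:" as name(argument=value, ...), one argument or row to a line, values as JSON. step_arm: Moves the arm, as the interface text tells. Its arguments: {"type":"object","properties":{"moves":{"type":"array","items":{"type":"array"}},"grip":{"type":"number"},"newtons":{"type":"number"}},"required":["moves"]}

```bash
mkdir -p pics; cat > h.py <<'E'
import numpy as np, cv2
from station import readout, viewer, bot
def cal(n):
    c=viewer.calibration(n); K=np.array(c["camera_matrix"]);D=np.array(c["D"])
    if "world_to_cam" in c: T=np.linalg.inv(np.array(c["world_to_cam"]))
    else:
        s=readout.observe(); W=np.eye(4);W[:3,:3]=s["tcp_rot"];W[:3,3]=s["tcp_pos"]; T=W@np.array(c["T_tool_cam"])
    return K,D,T
def cloud(n,depth,mask=None,C=None):
    K,D,T=C or cal(n)
    m=depth>0
    if mask is not None: m&=mask
    v,u=np.nonzero(m)
    p=cv2.undistortPoints(np.c_[u,v].astype(np.float64)[:,None],K,D)[:,0]
    z=depth[v,u]; P=np.c_[p*z[:,None],z]
    return P@T[:3,:3].T+T[:3,3],u,v
def proj(n,P,C=None):
    K,D,T=C or cal(n); Ti=np.linalg.inv(T)
    return cv2.projectPoints(np.atleast_2d(P).astype(float),cv2.Rodrigues(Ti[:3,:3])[0],Ti[:3,3],K,D)[0][:,0]
def save(f,a): cv2.imwrite('pics/'+f,a[...,::-1])
E
python3 - <<'E'
from h import *
s=readout.observe();print({k:np.round(v,3).tolist() for k,v in s.items()})
a,d=viewer.read_camera("scene");b,e=viewer.read_camera("top")
save("1.png",np.vstack([a,b])[:, :]) 
cv2.imwrite("pics/1.png",cv2.resize(np.hstack([a,b])[...,::-1],(800,300)))
save("top.png",b)
np.savez("t.npz",b=b,e=e,a=a,d=d)
for n in ["lid_grip","box","holder","facemill","collet_nut"]:
    for r in viewer.trace("top",n):
        P,u,v=cloud("top",e,r["pixels"])
        print(n,round(r["conf"],2),np.round(r["bbox"]),len(P),np.round(np.median(P,0),3) if len(P) else 0,np.round(np.percentile(P,[2,98],axis=0),3).tolist(),b[v,u].mean(0).round())
print(bot.nose_length)
E
```

```text
{'time': 0.0, 'joints': [-1.167, 0.69, -0.194, 1.566, 0.157, 0.902, -0.215], 'qd': [0.001, -0.0, 0.001, -0.0, -0.003, 0.001, -0.001], 'tau': [-0.0, -53.961, -1.267, -15.855, 0.009, 0.009, -0.0], 'tcp_pos': [0.226, 0.582, 0.255], 'tcp_rot': [[-0.932, 0.361, -0.001], [0.361, 0.932, -0.002], [-0.0, -0.002, -1.0]], 'wrist_force': [-0.446, 0.542, -0.176], 'torque': [-0.053, 0.063, -0.041], 'grip_force': 0.0, 'width': 0.085}
lid_grip 0.79 [338.  82. 400. 142.] 2692 [ 0.745 -0.25   0.035] [[0.685, -0.332, 0.004], [0.816, -0.176, 0.056]] [ 54. 183.  81.]
lid_grip 0.79 [314. 252. 383. 322.] 3118 [ 0.301 -0.172  0.035] [[0.228, -0.243, 0.018], [0.377, -0.106, 0.056]] [154.  88.  48.]
lid_grip 0.74 [300. 153. 387. 226.] 3612 [ 0.542 -0.169  0.016] [[0.463, -0.268, 0.01], [0.623, -0.073, 0.035]] [208. 204. 201.]
box 0.71 [159. 163. 230. 216.] 3148 [0.546 0.198 0.044] [[0.489, 0.116, 0.003], [0.596, 0.274, 0.077]] [78. 75. 79.]
box 0.58 [297. 155. 385. 226.] 3624 [ 0.542 -0.169  0.016] [[0.462, -0.267, 0.009], [0.623, -0.072, 0.035]] [208. 204. 200.]
box 0.53 [263. 239. 288. 268.] 579 [0.388 0.005 0.024] [[0.358, -0.023, 0.017], [0.418, 0.037, 0.045]] [63. 62. 63.]
holder 0.8 [249.  93. 272. 129.] 566 [0.737 0.031 0.06 ] [[0.718, 0.0, -0.0], [0.774, 0.061, 0.137]] [155. 150. 155.]
facemill 0.71 [261. 240. 287. 270.] 628 [0.386 0.006 0.023] [[0.355, -0.025, -0.002], [0.418, 0.037, 0.045]] [64. 62. 63.]
collet_nut 0.74 [288. 115. 306. 129.] 300 [ 0.729 -0.062  0.026] [[0.709, -0.085, 0.009], [0.753, -0.041, 0.034]] [172. 168. 174.]
0.025
```

View pics/top.png

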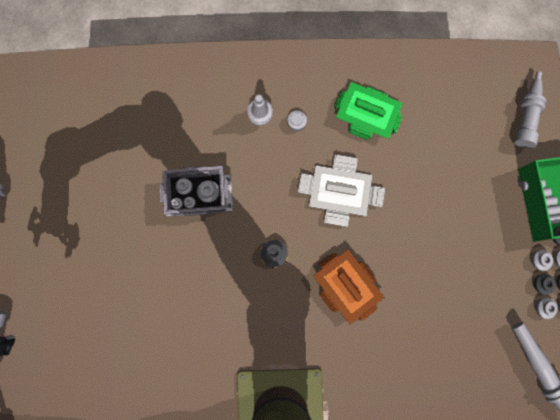

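View pics/1.png

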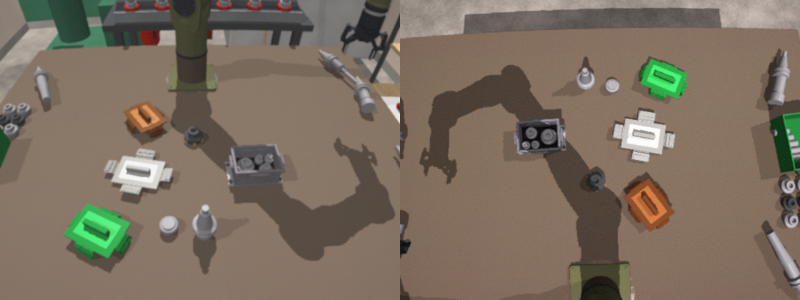

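Could be taken for the lid: green (370,110), brown (348,287) and light grey (341,190). The description says light grey, so it's the one at (341,190) with four flaps splayed. The box is at (196,191).

```bash
cat >> h.py <<'E'
def rect(P):
    (c,sz,an)=cv2.minAreaRect((P[:,:2]*1000).astype(np.float32))
    if sz[0]>sz[1]: sz=sz[::-1]; an+=90
    # an = direction of short side; bring to (-90,90]
    an=(an+90)%180-90
    return np.round(c,1),np.round(sz,1),round(an,2)
def trim(P,q=0.5):
    for _ in range(1):
        lo,hi=np.percentile(P[:,:2],[q,100-q],axis=0); P=P[((P[:,:2]>=lo)&(P[:,:2]<=hi)).all(1)]
    return P
def sel(P,c,r,z0,z1): return P[(np.hypot(P[:,0]-c[0],P[:,1]-c[1])<r)&(P[:,2]>z0)&(P[:,2]<z1)]
E
python3 - <<'E'
from h import *
t=np.load("t.npz")
save("2.png",cv2.resize(t["b"][145:235,150:400],(750,270),interpolation=cv2.INTER_CUBIC))
for n,d in (("top",t["e"]),("scene",t["d"])):
    P,_,_=cloud(n,d)
    L=sel(P,(.542,-.17),.06,.027,.045); print(n,"bar",len(L),rect(L),np.median(L[:,2]))
    L=sel(P,(.542,-.17),.1,.009,.022); print("plate+flaps",len(L),rect(L),np.median(L[:,2]))
    B=sel(P,(.546,.198),.11,.068,.085); print("rim",len(B),rect(B),rect(trim(B)),np.median(B[:,2]))
E
```

```text
top bar 207 (array([ 543.5, -169.2]), array([16.9, 80.2]), -10.76) 0.03381381448537568
plate+flaps 2818 (array([ 543.5, -168.9]), array([174.2, 179.3]), 28.21) 0.01478641457712615
rim 742 (array([542.5, 197.7]), array([117. , 161.7]), 0.04) (array([544.1, 195.8]), array([112.6, 153.2]), 4.84) 0.07433660656787544
scene bar 246 (array([ 545.2, -170.3]), array([17.6, 77.4]), -11.32) 0.03393367086543403
plate+flaps 2673 (array([ 535.6, -176.7]), array([168.1, 184. ]), 6.82) 0.015267075732084745
rim 942 (array([545.5, 192.5]), array([112.2, 154.8]), 3.58) (array([545.8, 195.2]), array([111. , 148.5]), 2.7) 0.07444715407168173
```

View pics/2.png

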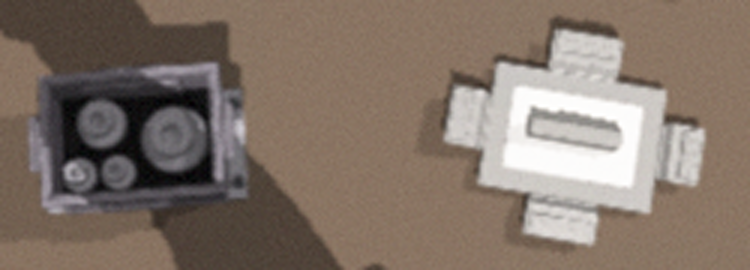

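The crop shows the light-grey lid, its four flaps out level, bar at (575,130). The box is open at left, about (140,140). I'll move over the box for a close look.

Emit:
step_arm(
  moves=[
    [[0.16, -0.19, 0.05], [0, 0, -0.145]],
    [[0.32, -0.38, 0.1], [0, 0, -0.29]],
    [[0.48, -0.57, 0.15], [0, 0, -0.43]],
    [[0.64, -0.76, 0.2], [0, 0, -0.58]],
    [[0.8, -0.96, 0.25], [0, 0, -0.72]],
  ],
  grip=-1,
)

```text
time: 0.85
tcp_pos: [0.384, 0.393, 0.306]
tcp_rot: [[-0.59, 0.807, 0.0], [0.807, 0.59, 0.001], [0.0, 0.001, -1.0]]
wrist_force: [1.2, 0.4, 0.6]
width: 0.0853
grip_force: 0.0
```

Emit:
step_arm(
  moves=[
    [[0.16, -0.19, 0.0], [0, 0, -0.145]],
    [[0.32, -0.38, 0.0], [0, 0, -0.29]],
    [[0.48, -0.57, 0.0], [0, 0, -0.43]],
    [[0.64, -0.76, 0.0], [0, 0, -0.58]],
    [[0.8, -0.96, 0.0], [0, 0, -0.72]],
  ],
)

```text
time: 1.35
tcp_pos: [0.5432, 0.202, 0.3056]
tcp_rot: [[-0.066, 0.998, 0.001], [0.998, 0.066, 0.001], [0.001, 0.001, -1.0]]
wrist_force: [0.0, 0.8, 0.3]
width: 0.0854
grip_force: 0.0
```

```bash
python3 - <<'E'
from h import *
s=readout.observe();print(s["time"],s["tcp_pos"],s["tcp_rot"],s["wrist_force"])
print(viewer.calibration("wrist")["T_tool_cam"])
C=cal("wrist");a,d=viewer.read_camera("wrist")
save("3.png",a);P,u,v=cloud("wrist",d,C=C);np.savez("w1.npz",P=P)
B=sel(P,(.546,.198),.11,.068,.085); print("rim",len(B),rect(B),rect(trim(B)),np.median(B[:,2]))
E
```

```text
1.35 [0.54317917 0.20203105 0.30561176] [[-6.57724898e-02  9.97834515e-01  5.10098453e-04]
 [ 9.97834518e-01  6.57722145e-02  5.38917907e-04]
 [ 5.04200583e-04  5.44439816e-04 -9.99999725e-01]] [0.03692838 0.84718567 0.25622708]
[[ 2.44434067e-04 -9.49198245e-01 -3.14678616e-01  8.09216794e-02]
 [ 9.99999942e-01  3.06311294e-04 -1.47185373e-04 -5.24826140e-04]
 [ 2.36097712e-04 -3.14678562e-01  9.49198265e-01 -1.16634806e-01]
 [ 0.00000000e+00  0.00000000e+00  0.00000000e+00  1.00000000e+00]]
rim 4249 (array([542.5, 195.5]), array([108.2, 148.6]), 2.74) (array([542.5, 195.6]), array([108.1, 148.4]), 2.65) 0.07372305868970935
```

View pics/3.png

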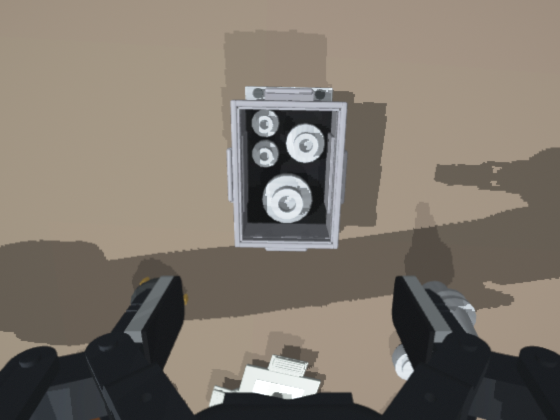

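The wrist view shows the box rim cleanly, (235–345, 100–248), measuring 108.2 x 148.6 mm as specified. Next I look at the lid the same way.

Emit:
step_arm(
  moves=[
    [[0, -0.235, 0], [0, 0, -0.08]],
    [[0, -0.47, 0], [0, 0, -0.16]],
    [[0, -0.7, 0], [0, 0, -0.25]],
    [[0, -0.93, 0], [0, 0, -0.33]],
  ],
)

```text
time: 1.8
tcp_pos: [0.5418, 0.016, 0.3055]
tcp_rot: [[0.19, 0.982, 0.0], [0.982, -0.19, 0.0], [0.0, 0.0, -1.0]]
wrist_force: [-0.0, -0.4, 0.2]
width: 0.085
grip_force: 0.0
```

Emit:
step_arm(
  moves=[
    [[0, -0.235, 0], [0, 0, 0]],
    [[0, -0.47, 0], [0, 0, 0]],
    [[0, -0.7, 0], [0, 0, 0]],
    [[0, -0.93, 0], [0, 0, 0]],
    [[0, -0.93, 0], [0, 0, 0]],
  ],
)

```text
time: 2.3
tcp_pos: [0.5405, -0.1776, 0.3058]
tcp_rot: [[0.2, 0.98, 0.0], [0.98, -0.2, -0.006], [-0.006, 0.002, -1.0]]
wrist_force: [-0.5, 0.0, 0.3]
width: 0.0849
grip_force: 0.0
```

```bash
python3 - <<'E'
from h import *
s=readout.observe();print(s["time"],s["tcp_pos"],s["tcp_rot"],s["wrist_force"])
C=cal("wrist");a,d=viewer.read_camera("wrist")
cv2.imwrite("pics/4.png",a[...,::-1]);P,u,v=cloud("wrist",d,C=C);np.savez("w2.npz",P=P)
L=sel(P,(.544,-.169),.06,.026,.045); print("bar",len(L),rect(L),rect(trim(L)),np.median(L[:,2]))
Q=L
c=np.array([.544,-.169]);
for an in (-10.5,-11,-11.5,-12):
    t=np.radians(an);ex=np.array([np.cos(t),np.sin(t)]);ey=np.array([-ex[1],ex[0]])
    L=sel(P,c,.16,.009,.022); q=np.c_[(L[:,:2]-c)@ex,(L[:,:2]-c)@ey]*1000
    m=(abs(q[:,1])>33)&(abs(q[:,1])<70)&(abs(q[:,0])<70)
    n=(abs(q[:,0])>29)&(abs(q[:,0])<50)&(abs(q[:,1])<90)
    print(an,np.percentile(q[m,0],[1,99]).round(1),np.percentile(q[n,1],[1,99]).round(1))
F=sel(P,c,.16,.002,.06); q=np.c_[(F[:,:2]-c)@ex,(F[:,:2]-c)@ey]*1000
for nm,m in (("+x",(q[:,0]>58)&(abs(q[:,1])<35)),("-x",(q[:,0]<-58)&(abs(q[:,1])<35)),("+y",(q[:,1]>78)&(abs(q[:,0])<30)),("-y",(q[:,1]<-78)&(abs(q[:,0])<30))):
    print(nm,m.sum(),np.percentile(q[m],[1,99],axis=0).round(1).tolist(),np.percentile(F[m,2],[2,50,98]).round(4))
E
```

```text
2.3 [ 0.54050367 -0.17759929  0.30577311] [[ 1.99688109e-01  9.79859476e-01  2.58953175e-04]
 [ 9.79840042e-01 -1.99682469e-01 -6.35633000e-03]
 [-6.17660177e-03  1.52301621e-03 -9.99979765e-01]] [-0.53282046  0.03839262  0.30817481]
bar 1084 (array([ 542.4, -170. ]), array([15.5, 78.7]), -11.81) (array([ 542., -170.]), array([15.5, 78. ]), -11.15) 0.033312959591532465
-10.5 [-54.3  51.3] [-73.9  70.9]
-11 [-54.4  51.3] [-73.9  70.8]
-11.5 [-54.5  51.3] [-73.8  71.2]
-12 [-54.5  51.1] [-73.8  70.8]
+x 1732 [[58.3, -33.3], [159.0, 28.6]] [0.005  0.0219 0.0272]
-x 1661 [[-91.5, -32.5], [-58.3, 27.0]] [0.0134 0.0192 0.0228]
+y 1441 [[-26.9, 78.1], [22.0, 105.6]] [0.0178 0.024  0.0272]
-y 1130 [[-24.7, -110.5], [23.5, -78.4]] [0.0133 0.0188 0.0224]
```

View pics/4.png

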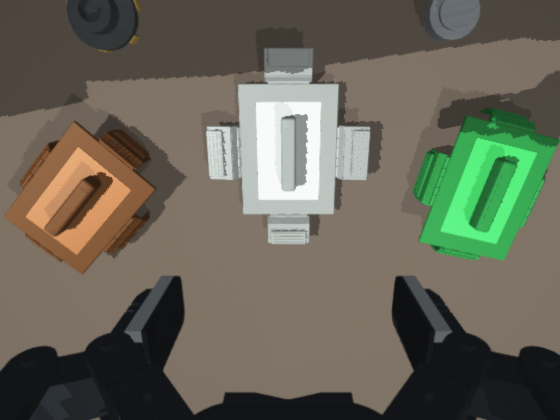

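The grey lid is at (288,150) in this view, straight under the chosen pose, with brown (80,195) and green (490,190) clear of it. Plate and bar agree on a centre of (0.542, -0.170). Descending.

Emit:
step_arm(
  moves=[
    [[0, 0, -0.2], [0, 0, 0]],
    [[0, 0, -0.4], [0, 0, 0]],
    [[0, 0, -0.6], [0, 0, 0]],
    [[0, 0, -0.8], [0, 0, 0]],
    [[0, 0, -0.8], [0, 0, 0]],
  ],
  grip=0,
  newtons=60,
)

```text
time: 2.85
tcp_pos: [0.539, -0.1651, 0.1409]
tcp_rot: [[0.185, 0.983, -0.01], [0.983, -0.185, 0.004], [0.002, -0.011, -1.0]]
wrist_force: [-0.6, 0.4, -0.6]
width: 0.0428
grip_force: 0.0
```

Emit:
step_arm(
  moves=[
    [[0, 0, -0.1], [0, 0, 0]],
    [[0, 0, -0.2], [0, 0, 0]],
    [[0, 0, -0.3], [0, 0, 0]],
    [[0, 0, -0.3], [0, 0, 0]],
  ],
)

```text
time: 3.25
tcp_pos: [0.542, -0.1671, 0.0853]
tcp_rot: [[0.186, 0.982, -0.001], [0.982, -0.186, 0.001], [0.001, -0.002, -1.0]]
wrist_force: [-0.7, 0.7, 1.0]
width: 0.0432
grip_force: 0.0
```

Emit:
step_arm(
  moves=[
    [[0, -0.015, -0.07], [0, 0, -0.012]],
    [[0, -0.015, -0.14], [0, 0, -0.012]],
    [[0, -0.015, -0.21], [0, 0, -0.012]],
    [[0, -0.015, -0.21], [0, 0, -0.012]],
    [[0, -0.015, -0.21], [0, 0, -0.012]],
  ],
)

```text
time: 3.75
tcp_pos: [0.5418, -0.1714, 0.043]
tcp_rot: [[0.197, 0.98, -0.001], [0.98, -0.197, 0.0], [0.0, -0.001, -1.0]]
wrist_force: [0.1, -1.1, 0.5]
width: 0.0427
grip_force: 0.0
```

Emit:
step_arm(
  moves=[
    [[0, 0, 0], [0, 0, 0]],
    [[0, 0, 0], [0, 0, 0]],
    [[0, 0, 0], [0, 0, 0]],
    [[0, 0, 0], [0, 0, 0]],
  ],
  grip=1,
  newtons=80,
)

```text
time: 4.15
tcp_pos: [0.5426, -0.1717, 0.0441]
tcp_rot: [[0.197, 0.98, 0.001], [0.98, -0.197, -0.0], [-0.0, 0.001, -1.0]]
wrist_force: [-0.4, -0.6, 6.6]
width: 0.0135
grip_force: 78.9
```

Emit:
step_arm(
  moves=[
    [[0, 0, 0.01], [0, 0, 0]],
    [[0, 0, 0.05], [0, 0, 0]],
    [[0, 0, 0.15], [0, 0, 0]],
    [[0, 0, 0.25], [0, 0, 0]],
    [[0, 0, 0.25], [0, 0, 0]],
  ],
)

```text
time: 4.65
tcp_pos: [0.5433, -0.172, 0.0953]
tcp_rot: [[0.197, 0.98, 0.004], [0.98, -0.197, -0.001], [-0.0, 0.004, -1.0]]
wrist_force: [1.2, -0.0, -7.5]
width: 0.0137
grip_force: 78.9
```

```bash
python3 - <<'E'
from h import *
s=readout.observe();print(s["time"],s["tcp_pos"],s["tcp_rot"],s["wrist_force"],s["torque"],s["width"])
C=cal("wrist");a,d=viewer.read_camera("wrist")
cv2.imwrite("pics/5.png",a[...,::-1])
E
```

```text
4.65 [ 0.5432585  -0.17199446  0.09527513] [[ 1.97344806e-01  9.80327604e-01  3.57996714e-03]
 [ 9.80334019e-01 -1.97341644e-01 -1.21959948e-03]
 [-4.89130434e-04  3.75024519e-03 -9.99992848e-01]] [ 1.16685404e+00 -2.30739542e-03 -7.53309341e+00] [-0.10797649 -0.13074156  0.01118975] 0.013669781708969129
```

View pics/5.png

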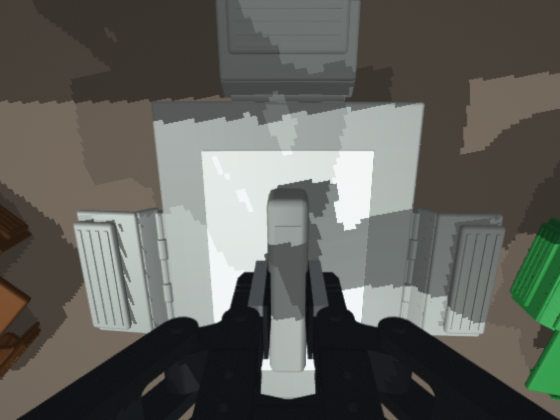

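The lid is held: the bar at (288,280) sits between the fingers, and the wrist reads 7.5 N, which fits about 0.7 kg. Next: where it sits in the hand.

```bash
cat > hand.py <<'E'
from h import *
s=readout.observe();print(s["time"],s["tcp_pos"].round(4),s["wrist_force"].round(1))
T=np.array(viewer.calibration("wrist")["T_tool_cam"]);K,D,_=cal("wrist")
a,d=viewer.read_camera("wrist")
P,u,v=cloud("wrist",d,C=(K,D,T)) # tool frame
m=(abs(P[:,0])<.078)&(abs(P[:,1])<.06)&(P[:,2]>.02)&(P[:,2]<.04)&(abs(P[:,1])>.02)
Q=P[m]; A=np.c_[Q[:,:2],np.ones(len(Q))]
for _ in range(4):
    w,*_=np.linalg.lstsq(A,Q[:,2],rcond=None); r=abs(Q[:,2]-A@w); k=r<.003; A,Q=A[k],Q[k]
print("plane z=",w.round(4),len(Q),r.std())
on=abs(P[:,2]-np.c_[P[:,:2],np.ones(len(P))]@w)<.002
# slices: y-edges as function of x
for x in np.arange(.03,.075,.01):
    k=on&(abs(P[:,0]-x)<.005)&(abs(P[:,1])<.057); print(round(x,3),"yedges",(np.percentile(P[k,1],[.3,99.7])*1000).round(1))
for y in (-.045,-.035,.035,.045):
    k=on&(abs(P[:,1]-y)<.005)&(abs(P[:,0])<.09); print(y,"xmax",round(np.percentile(P[k,0],99.7)*1000,1))
b=(P[:,2]<w[2]-.012)&(P[:,2]>0.0)&(abs(P[:,1])<.012)&(P[:,0]>.018)&(P[:,0]<.06)
B=P[b]; print("bar",len(B),(np.percentile(B,[1,99],axis=0)*1000).round(1).tolist())
c=np.polyfit(B[:,0],B[:,1],1);print("bar slope deg",np.degrees(c[0]).round(2),"y at x=0",(c[1]*1000).round(2))
E
python3 hand.py
```

```text
4.7 [ 0.5426 -0.1717  0.094 ] [ 0.2 -0.3 -7.2]
plane z= [0.0046 0.0003 0.0305] 36314 0.0004817615404002579
0.03 yedges [-56.6  56.6]
0.04 yedges [-53.9  52.6]
0.05 yedges [-53.7  52.8]
0.06 yedges [-53.7  52.6]
0.07 yedges [-53.7  52.7]
-0.045 xmax 74.6
-0.035 xmax 74.6
0.035 xmax 74.6
0.045 xmax 74.6
bar 2550 [[18.3, -8.4, 9.4], [40.9, 7.1, 17.6]]
bar slope deg 0.53 y at x=0 -0.97
```

Emit:
step_arm(
  moves=[
    [[0, 0.05, 0.15], [0, 0, 0]],
    [[0, 0.2, 0.3], [0, 0, 0.08]],
    [[0, 0.4, 0.38], [0, 0, 0.16]],
    [[0, 0.6, 0.38], [0, 0, 0.24]],
    [[0, 0.8, 0.38], [0, 0, 0.31]],
  ],
)

```text
time: 5.25
tcp_pos: [0.5413, -0.01, 0.1687]
tcp_rot: [[-0.047, 0.999, -0.001], [0.999, 0.047, 0.0], [0.0, -0.001, -1.0]]
wrist_force: [0.1, 1.1, -6.5]
width: 0.0141
grip_force: 80.0
```

Emit:
step_arm(
  moves=[
    [[0, 0.2, 0], [0, 0, 0]],
    [[0, 0.4, 0], [0, 0, 0]],
    [[0, 0.6, 0], [0, 0, 0]],
    [[0, 0.8, 0], [0, 0, 0]],
    [[0, 0.9, 0], [0, 0, 0]],
  ],
)

```text
time: 5.75
tcp_pos: [0.5403, 0.1741, 0.1676]
tcp_rot: [[-0.051, 0.999, -0.003], [0.999, 0.051, 0.003], [0.003, -0.003, -1.0]]
wrist_force: [-0.2, -0.1, -7.8]
width: 0.0139
grip_force: 80.0
```

Emit:
step_arm(
  moves=[
    [[0, 0.05, -0.05], [0, 0, 0]],
    [[0, 0.1, -0.1], [0, 0, 0]],
    [[0, 0.13, -0.1], [0, 0, 0]],
    [[0, 0.13, -0.1], [0, 0, 0]],
    [[0, 0.13, -0.1], [0, 0, 0]],
  ],
)

```text
time: 6.25
tcp_pos: [0.5424, 0.1929, 0.1493]
tcp_rot: [[-0.043, 0.999, 0.0], [0.999, 0.043, -0.001], [-0.001, 0.0, -1.0]]
wrist_force: [0.1, 0.2, -5.8]
width: 0.0138
grip_force: 79.8
```

```bash
python3 hand.py; python3 -c "
from h import *
s=readout.observe();print(s['tcp_pos'],np.degrees(np.arctan2(s['tcp_rot'][1,1],s['tcp_rot'][0,1])),s['tcp_rot'][:,2])"
```

```text
6.25 [0.5424 0.1929 0.1493] [ 0.1  0.2 -5.8]
plane z= [ 0.0045 -0.0003  0.0306] 36308 0.0004709210363860538
0.03 yedges [-56.7  56.5]
0.04 yedges [-53.9  52.5]
0.05 yedges [-53.6  52.6]
0.06 yedges [-53.7  52.6]
0.07 yedges [-53.8  52.7]
-0.045 xmax 74.7
-0.035 xmax 74.7
0.035 xmax 74.7
0.045 xmax 74.8
bar 2557 [[18.3, -8.5, 9.3], [41.0, 7.1, 17.8]]
bar slope deg 0.44 y at x=0 -0.93
[0.54252607 0.19286126 0.14955054] 2.4544857767658694 [ 4.52416576e-04 -9.74606463e-04 -9.99999423e-01]
```

Emit:
step_arm(
  moves=[
    [[0.0025, 0.01, -0.04], [0, 0, 0.005]],
    [[0.0025, 0.01, -0.08], [0, 0, 0.005]],
    [[0.0025, 0.01, -0.115], [0, 0, 0.005]],
    [[0.0025, 0.01, -0.125], [0, 0, 0.005]],
    [[0.0025, 0.01, -0.125], [0, 0, 0.005]],
  ],
)

```text
time: 6.8
tcp_pos: [0.5422, 0.1963, 0.1237]
tcp_rot: [[-0.049, 0.999, -0.001], [0.999, 0.049, -0.001], [-0.0, -0.001, -1.0]]
wrist_force: [0.2, -0.0, -6.5]
width: 0.0142
grip_force: 79.9
```

Emit:
step_arm(
  moves=[
    [[0, 0, -0.005], [0, 0, 0]],
    [[0, 0, -0.01], [0, 0, 0]],
    [[0, 0, -0.015], [0, 0, 0]],
    [[0, 0, -0.02], [0, 0, 0]],
    [[0, 0, -0.025], [0, 0, 0]],
  ],
)

```text
time: 7.3
tcp_pos: [0.5426, 0.1965, 0.1194]
tcp_rot: [[-0.049, 0.999, 0.0], [0.999, 0.049, 0.0], [0.0, 0.0, -1.0]]
wrist_force: [-0.1, -0.2, -6.2]
width: 0.0139
grip_force: 79.9
```

Emit:
step_arm(
  moves=[
    [[0.001, -0.007, 0], [0, 0, 0]],
    [[0.001, -0.007, -0.005], [0, 0, 0]],
    [[0.001, -0.007, -0.01], [0, 0, 0]],
    [[0.001, -0.007, -0.015], [0, 0, 0]],
    [[0.001, -0.007, -0.02], [0, 0, 0]],
  ],
)

```text
time: 7.8
tcp_pos: [0.5428, 0.1951, 0.1153]
tcp_rot: [[-0.049, 0.999, 0.0], [0.999, 0.049, 0.0], [0.0, 0.0, -1.0]]
wrist_force: [-0.5, 0.3, -7.1]
width: 0.0141
grip_force: 79.9
```

Emit:
step_arm(
  moves=[
    [[0, 0, -0.005], [0, 0, 0]],
    [[0, 0, -0.01], [0, 0, 0]],
    [[0, 0, -0.01], [0, 0, 0]],
  ],
)

```text
time: 8.1
tcp_pos: [0.5427, 0.1951, 0.1132]
tcp_rot: [[-0.049, 0.999, -0.0], [0.999, 0.049, -0.0], [-0.0, -0.0, -1.0]]
wrist_force: [-0.5, -0.6, -7.6]
width: 0.014
grip_force: 79.9
```

Emit:
step_arm(
  moves=[
    [[0, 0, -0.003], [0, 0, 0]],
    [[0, 0, -0.006], [0, 0, 0]],
    [[0, 0, -0.009], [0, 0, 0]],
    [[0, 0, -0.009], [0, 0, 0]],
  ],
)

```text
time: 8.5
tcp_pos: [0.5427, 0.195, 0.1115]
tcp_rot: [[-0.049, 0.999, -0.0], [0.999, 0.049, -0.0], [-0.0, -0.0, -1.0]]
wrist_force: [0.6, -0.4, -6.7]
width: 0.0139
grip_force: 79.9
```

Emit:
step_arm(
  moves=[
    [[0, 0, -0.003], [0, 0, 0]],
    [[0, 0, -0.006], [0, 0, 0]],
    [[0, 0, -0.006], [0, 0, 0]],
  ],
)

```text
time: 8.8
tcp_pos: [0.5427, 0.1951, 0.1103]
tcp_rot: [[-0.049, 0.999, -0.0], [0.999, 0.049, -0.0], [-0.0, -0.0, -1.0]]
wrist_force: [0.4, -0.3, -6.2]
width: 0.014
grip_force: 79.9
```

Emit:
step_arm(
  moves=[
    [[0, 0, -0.003], [0, 0, 0]],
    [[0, 0, -0.006], [0, 0, 0]],
    [[0, 0, -0.008], [0, 0, 0]],
    [[0, 0, -0.008], [0, 0, 0]],
  ],
)

```text
time: 9.2
tcp_pos: [0.5428, 0.1951, 0.1099]
tcp_rot: [[-0.049, 0.999, 0.0], [0.999, 0.049, 0.0], [0.0, 0.0, -1.0]]
wrist_force: [-2.8, 0.3, 6.2]
width: 0.0139
grip_force: 81.6
```

Emit:
step_arm(
  moves=[
    [[0, 0, -0.002], [0, 0, 0]],
    [[0, 0, -0.004], [0, 0, 0]],
    [[0, 0, -0.004], [0, 0, 0]],
  ],
)

```text
time: 9.5
tcp_pos: [0.5429, 0.1951, 0.1099]
tcp_rot: [[-0.049, 0.999, 0.001], [0.999, 0.049, 0.001], [0.001, 0.001, -1.0]]
wrist_force: [-4.1, -1.2, 11.8]
width: 0.0139
grip_force: 82.5
```

Contact is at TCP z 0.110, the height expected for a fully seated lid. Releasing.

Emit:
step_arm(
  moves=[
    [[0, 0, 0.01], [0, 0, 0]],
    [[0, 0, 0.01], [0, 0, 0]],
  ],
)

```text
time: 9.7
tcp_pos: [0.543, 0.1952, 0.11]
tcp_rot: [[-0.049, 0.999, 0.001], [0.999, 0.049, 0.0], [0.0, 0.001, -1.0]]
wrist_force: [-0.3, -0.9, -7.4]
width: 0.0139
grip_force: 80.0
```

Emit:
step_arm(
  moves=[
    [[0, 0, 0], [0, 0, 0]],
    [[0, 0, 0], [0, 0, 0]],
    [[0, 0, 0], [0, 0, 0]],
  ],
  grip=0.1,
)

```text
time: 10.0
tcp_pos: [0.5434, 0.1952, 0.1103]
tcp_rot: [[-0.049, 0.999, 0.001], [0.999, 0.049, 0.0], [0.0, 0.001, -1.0]]
wrist_force: [-0.7, -0.5, -0.4]
width: 0.0387
grip_force: 0.0
```

Emit:
step_arm(
  moves=[
    [[0, 0, 0.1], [0, 0, 0]],
    [[0, 0, 0.3], [0, 0, 0]],
    [[0, 0, 0.5], [0, 0, 0]],
    [[0, 0, 0.7], [0, 0, 0]],
    [[0, 0, 0.7], [0, 0, 0]],
  ],
)

```text
time: 10.5
tcp_pos: [0.5465, 0.1959, 0.2557]
tcp_rot: [[-0.048, 0.999, 0.011], [0.999, 0.048, 0.004], [0.004, 0.012, -1.0]]
wrist_force: [0.2, 0.1, -0.3]
width: 0.0385
grip_force: 0.0
```

```bash
cat > flaps.py <<'E'
from h import *
s=readout.observe();print(s["time"],s["tcp_pos"].round(4),s["wrist_force"].round(2),np.degrees(np.arctan2(s["tcp_rot"][1,1],s["tcp_rot"][0,1])).round(2))
C=cal("wrist");a,d=viewer.read_camera("wrist");P,u,v=cloud("wrist",d,C=C)
import sys
if len(sys.argv)>1: save(sys.argv[1],a)
c=np.array([.5425,.1955]);t=np.radians(2.75);ex=np.array([np.cos(t),np.sin(t)]);ey=np.array([-ex[1],ex[0]])
q=np.c_[(P[:,:2]-c)@ex,(P[:,:2]-c)@ey,P[:,2]]*1000
m=(abs(q[:,0])<53)&(abs(q[:,1])<73)&(q[:,2]>70)&(q[:,2]<88)
A=np.c_[q[m][:,:2],np.ones(m.sum())];print("plate",np.linalg.lstsq(A,q[m,2],rcond=None)[0].round(4))
n=(abs(q[:,1])>35)&(abs(q[:,1])<70)&m2 if False else (abs(q[:,1])>36)&(abs(q[:,1])<70)&(abs(q[:,0])<70)&(q[:,2]>74)&(q[:,2]<88)
print("x edges",np.percentile(q[n,0],[.5,99.5]).round(1))
n=(abs(q[:,0])>30)&(abs(q[:,0])<50)&(abs(q[:,1])<90)&(q[:,2]>74)&(q[:,2]<88)
print("y edges",np.percentile(q[n,1],[.5,99.5]).round(1))
for nm,o,w in (("back+x",q[:,0]-56,q[:,1]),("front-x",-q[:,0]-56,q[:,1]),("left+y",q[:,1]-76,q[:,0]),("right-y",-q[:,1]-76,q[:,0])):
    print(nm,end=": ")
    for lo in range(4,36,4):
        k=(o>lo)&(o<lo+4)&(abs(w)<20)&(q[:,2]>30)
        if k.sum()>5: print((lo+2,round(float(np.median(q[k,2])-78),1)),end=" ")
    print()
E
python3 flaps.py 6.png
```

```text
10.5 [0.5465 0.1959 0.2557] [ 0.22  0.12 -0.29] 2.77
plate [-2.00000e-04  1.00000e-04  7.93657e+01]
x edges [-53.7  52.9]
y edges [-71.3  74.6]
back+x: (6, 227.5) (10, 7.4) (14, 7.5) (18, 10.7) (22, 10.7) (26, 10.5) (30, 10.3) (34, 9.5) 
front-x: (6, 4.6) (10, 6.2) (14, 5.7) (18, 8.2) (22, 8.3) (26, 7.8) (30, 7.3) (34, 6.5) 
left+y: (6, 5.6) (10, 7.1) (14, 7.0) (18, 10.5) (22, 10.6) (26, 10.4) (30, 10.2) (34, 9.5) 
right-y: (6, 5.2) (10, 6.1) (14, 5.6) (18, 8.2) (22, 8.1) (26, 7.4) (30, 6.9) (34, 6.3)
```

View pics/6.png

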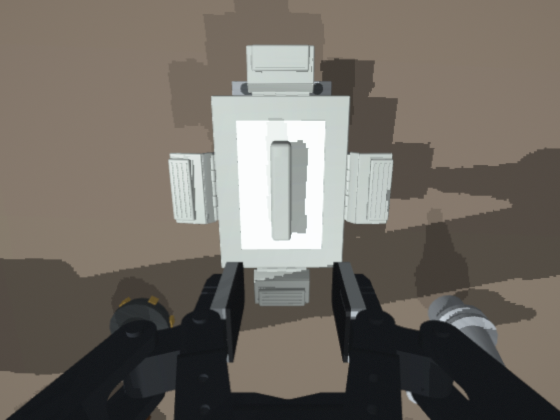

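The lid is seated: plate level at 79.4 mm, bar at (282,190), and all four flaps out level. I start with clip_left (world +y), pressing with the shut fingertips.

Emit:
step_arm(
  moves=[
    [[-0.007, 0.15, 0], [0, 0, 0]],
    [[-0.014, 0.3, -0.1], [0, 0, 0]],
    [[-0.028, 0.5, -0.3], [0, 0, 0]],
    [[-0.028, 0.558, -0.5], [0, 0, 0]],
    [[-0.028, 0.558, -0.55], [0, 0, 0]],
  ],
  grip=1,
  newtons=40,
)

```text
time: 11.05
tcp_pos: [0.5322, 0.3091, 0.134]
tcp_rot: [[-0.054, 0.998, -0.01], [0.999, 0.054, -0.002], [-0.002, -0.01, -1.0]]
wrist_force: [-1.0, -0.5, -0.6]
width: 0.0001
grip_force: 0.0
```

Emit:
step_arm(
  moves=[
    [[0, 0, 0], [0, 0, 0]],
    [[0, 0, 0], [0, 0, 0]],
    [[0, 0, 0], [0, 0, 0]],
  ],
)

```text
time: 11.35
tcp_pos: [0.539, 0.3054, 0.142]
tcp_rot: [[-0.046, 0.999, 0.004], [0.999, 0.046, 0.001], [0.0, 0.004, -1.0]]
wrist_force: [-0.2, 0.6, 0.3]
width: 0.0001
grip_force: 0.0
```

Emit:
step_arm(
  moves=[
    [[0, 0.002, -0.06], [0, 0, 0]],
    [[0, 0.002, -0.11], [0, 0, 0]],
    [[0, 0.004, -0.135], [0, 0, 0]],
    [[0, 0.008, -0.155], [0, 0, 0]],
    [[0, 0.012, -0.1725], [0, 0, 0]],
  ],
)

```text
time: 11.85
tcp_pos: [0.5371, 0.3091, 0.105]
tcp_rot: [[-0.049, 0.999, -0.0], [0.999, 0.049, -0.0], [-0.0, -0.0, -1.0]]
wrist_force: [0.1, 0.0, -0.1]
width: -0.0003
grip_force: 0.1
```

Emit:
step_arm(
  moves=[
    [[0, 0, -0.0135], [0, 0, 0]],
    [[0, 0, -0.027], [0, 0, 0]],
    [[0, -0.0055, -0.053], [0, 0, 0]],
    [[0.001, -0.011, -0.066], [0, 0, 0]],
    [[0.001, -0.016, -0.0775], [0, 0, 0]],
  ],
)

```text
time: 12.35
tcp_pos: [0.5374, 0.3063, 0.0899]
tcp_rot: [[-0.049, 0.999, 0.0], [0.999, 0.049, 0.001], [0.001, 0.0, -1.0]]
wrist_force: [-0.4, 2.4, 3.7]
width: 0.0002
grip_force: 1.7
```

Emit:
step_arm(
  moves=[
    [[0, -0.0035, -0.006], [0, 0, 0]],
    [[0, -0.0075, -0.0115], [0, 0, 0]],
  ],
)

```text
time: 12.55
tcp_pos: [0.5375, 0.3053, 0.088]
tcp_rot: [[-0.049, 0.999, 0.001], [0.999, 0.049, 0.002], [0.002, 0.001, -1.0]]
wrist_force: [-0.8, 1.7, 4.5]
width: 0.0001
grip_force: 2.1
```

Emit:
step_arm(
  moves=[
    [[0, -0.004, -0.0055], [0, 0, 0]],
    [[0, -0.008, -0.0105], [0, 0, 0]],
  ],
)

```text
time: 12.75
tcp_pos: [0.5375, 0.3037, 0.0857]
tcp_rot: [[-0.049, 0.999, 0.001], [0.999, 0.049, 0.001], [0.001, 0.001, -1.0]]
wrist_force: [-0.8, 3.0, 0.8]
width: 0.0
grip_force: 1.8
```

Emit:
step_arm(
  moves=[
    [[0, -0.0045, -0.005], [0, 0, 0]],
    [[0, -0.0065, -0.0075], [0, 0, 0]],
  ],
)

```text
time: 12.95
tcp_pos: [0.5374, 0.3011, 0.0837]
tcp_rot: [[-0.049, 0.999, -0.0], [0.999, 0.049, -0.001], [-0.001, -0.0, -1.0]]
wrist_force: [-0.9, 1.2, -1.0]
width: 0.0
grip_force: 0.2
```

Emit:
step_arm(
  moves=[
    [[0, -0.0025, -0.0025], [0, 0, 0]],
    [[0, -0.0025, -0.0025], [0, 0, 0]],
  ],
)

```text
time: 13.15
tcp_pos: [0.5373, 0.2994, 0.0832]
tcp_rot: [[-0.048, 0.999, -0.001], [0.999, 0.048, -0.002], [-0.002, -0.001, -1.0]]
wrist_force: [0.7, -0.3, 0.6]
width: -0.0001
grip_force: 0.0
```

Emit:
step_arm(
  moves=[
    [[0, -0.004, -0.003], [0, 0, 0]],
    [[0, -0.007, -0.005], [0, 0, 0]],
  ],
)

```text
time: 13.35
tcp_pos: [0.5375, 0.2992, 0.0826]
tcp_rot: [[-0.049, 0.999, 0.0], [0.999, 0.049, -0.0], [-0.0, 0.0, -1.0]]
wrist_force: [-0.4, 0.5, 1.0]
width: 0.0001
grip_force: 0.5
```

Emit:
step_arm(
  moves=[
    [[0, -0.004, -0.003], [0, 0, 0]],
    [[0, -0.007, -0.005], [0, 0, 0]],
  ],
)

```text
time: 13.55
tcp_pos: [0.5376, 0.2991, 0.0819]
tcp_rot: [[-0.049, 0.999, 0.001], [0.999, 0.049, 0.002], [0.002, 0.001, -1.0]]
wrist_force: [-0.3, 2.5, 5.1]
width: 0.0004
grip_force: 1.8
```

Emit:
step_arm(
  moves=[
    [[0, -0.003, -0.001], [0, 0, 0]],
    [[0, -0.006, -0.001], [0, 0, 0]],
  ],
)

```text
time: 13.75
tcp_pos: [0.5376, 0.2989, 0.0819]
tcp_rot: [[-0.05, 0.999, 0.001], [0.999, 0.05, 0.003], [0.003, 0.001, -1.0]]
wrist_force: [-1.2, 5.8, 4.8]
width: -0.0001
grip_force: 3.3
```

Emit:
step_arm(
  moves=[
    [[0, 0.03, 0], [0, 0, 0]],
    [[0, 0.06, 0.1], [0, 0, 0]],
    [[0, 0.06, 0.3], [0, 0, 0]],
    [[0.02, -0.1, 0.5], [0, 0, 0]],
    [[0.02, -0.3, 0.6], [0, 0, 0]],
  ],
)

```text
time: 14.25
tcp_pos: [0.5426, 0.238, 0.2036]
tcp_rot: [[-0.052, 0.999, 0.004], [0.999, 0.052, 0.001], [0.001, 0.004, -1.0]]
wrist_force: [1.4, -0.5, 0.1]
width: 0.0001
grip_force: 0.0
```

Emit:
step_arm(
  moves=[
    [[0, -0.2, 0.1], [0, 0, 0]],
    [[0, -0.22, 0.2], [0, 0, 0]],
    [[0, -0.22, 0.2], [0, 0, 0]],
  ],
)

```text
time: 14.55
tcp_pos: [0.543, 0.1899, 0.2435]
tcp_rot: [[-0.044, 0.999, 0.004], [0.999, 0.044, -0.001], [-0.001, 0.004, -1.0]]
wrist_force: [-0.1, 0.4, 1.1]
width: -0.0002
grip_force: 0.0
```

```bash
python3 flaps.py
```

```text
14.55 [0.543  0.1899 0.2435] [-0.06  0.45  1.05] 2.51
plate [-4.00000e-04  0.00000e+00  7.93738e+01]
x edges [-53.7  52.9]
y edges [-72.2  74.1]
back+x: (6, 6.6) (10, 7.2) (14, 7.5) (18, 10.7) (22, 10.6) (26, 10.5) (30, 10.5) (34, 9.6) 
front-x: (6, 4.7) (10, 6.2) (14, 5.7) (18, 8.0) (22, 8.5) (26, 7.7) (30, 7.3) (34, 6.7) 
left+y: (6, -2.8) (10, -5.7) (14, -13.6) (18, -21.6) 
right-y:
```

Emit:
step_arm(
  moves=[
    [[0.006, -0.15, 0], [0, 0, 0]],
    [[0.012, -0.33, -0.05], [0, 0, 0]],
    [[0.025, -0.5, -0.2], [0, 0, 0]],
    [[0.025, -0.54, -0.4], [0, 0, 0]],
    [[0.025, -0.54, -0.5], [0, 0, 0]],
  ],
)

```text
time: 15.1
tcp_pos: [0.5439, 0.0829, 0.1374]
tcp_rot: [[-0.047, 0.999, -0.007], [0.999, 0.047, -0.003], [-0.002, -0.007, -1.0]]
wrist_force: [-0.4, 0.3, 0.0]
width: 0.0002
grip_force: 0.0
```

Emit:
step_arm(
  moves=[
    [[0, 0, 0], [0, 0, 0]],
    [[0, 0, 0], [0, 0, 0]],
    [[0, 0, 0], [0, 0, 0]],
  ],
)

```text
time: 15.4
tcp_pos: [0.547, 0.086, 0.1421]
tcp_rot: [[-0.05, 0.999, 0.002], [0.999, 0.05, 0.0], [0.0, 0.002, -1.0]]
wrist_force: [0.1, 0.9, 1.4]
width: 0.0004
grip_force: 0.0
```

Emit:
step_arm(
  moves=[
    [[0.004, -0.006, -0.06], [0, 0, 0]],
    [[0.004, -0.008, -0.12], [0, 0, 0]],
    [[0.005, -0.01, -0.145], [0, 0, 0]],
    [[0.005, -0.015, -0.16], [0, 0, 0]],
    [[0.005, -0.018, -0.18], [0, 0, 0]],
  ],
)

```text
time: 15.9
tcp_pos: [0.5474, 0.0812, 0.1051]
tcp_rot: [[-0.049, 0.999, 0.0], [0.999, 0.049, -0.0], [-0.0, 0.0, -1.0]]
wrist_force: [-0.5, 0.4, -0.2]
width: 0.0001
grip_force: 0.1
```

Emit:
step_arm(
  moves=[
    [[0, 0, -0.0135], [0, 0, 0]],
    [[0, 0, -0.027], [0, 0, 0]],
    [[0, 0.0055, -0.053], [0, 0, 0]],
    [[0, 0.011, -0.066], [0, 0, 0]],
    [[0, 0.016, -0.0775], [0, 0, 0]],
  ],
)

```text
time: 16.4
tcp_pos: [0.5473, 0.0845, 0.0896]
tcp_rot: [[-0.049, 0.999, -0.0], [0.999, 0.049, -0.0], [-0.0, -0.0, -1.0]]
wrist_force: [0.1, 0.0, 0.1]
width: -0.0003
grip_force: 0.3
```

Emit:
step_arm(
  moves=[
    [[0, 0.0035, -0.006], [0, 0, 0]],
    [[0, 0.0075, -0.0115], [0, 0, 0]],
  ],
)

```text
time: 16.6
tcp_pos: [0.5474, 0.086, 0.0875]
tcp_rot: [[-0.049, 0.999, -0.0], [0.999, 0.049, -0.0], [-0.0, -0.0, -1.0]]
wrist_force: [-0.5, -0.7, -0.2]
width: -0.0001
grip_force: 0.4
```

Emit:
step_arm(
  moves=[
    [[0, 0.004, -0.0055], [0, 0, 0]],
    [[0, 0.008, -0.0105], [0, 0, 0]],
  ],
)

```text
time: 16.8
tcp_pos: [0.5474, 0.0874, 0.0856]
tcp_rot: [[-0.049, 0.999, 0.0], [0.999, 0.049, -0.0], [-0.0, 0.0, -1.0]]
wrist_force: [0.2, -2.0, 2.5]
width: -0.0
grip_force: 1.4
```

Emit:
step_arm(
  moves=[
    [[0, 0.0045, -0.005], [0, 0, 0]],
    [[0, 0.009, -0.01], [0, 0, 0]],
  ],
)

```text
time: 17.0
tcp_pos: [0.5473, 0.0888, 0.0835]
tcp_rot: [[-0.048, 0.999, -0.0], [0.999, 0.048, -0.001], [-0.001, -0.0, -1.0]]
wrist_force: [-0.7, -2.8, 0.6]
width: -0.0001
grip_force: 1.7
```

.3→.2: (2.1, −1.7).

Emit:
step_arm(
  moves=[
    [[0, 0.005, -0.004], [0, 0, 0]],
    [[0, 0.008, -0.006], [0, 0, 0]],
  ],
)

```text
time: 17.2
tcp_pos: [0.5472, 0.0904, 0.082]
tcp_rot: [[-0.048, 0.999, -0.0], [0.999, 0.048, -0.001], [-0.001, -0.001, -1.0]]
wrist_force: [-0.8, -4.7, -0.6]
width: -0.0003
grip_force: 1.9
```

Emit:
step_arm(
  moves=[
    [[0, 0.004, -0.003], [0, 0, 0]],
    [[0, 0.007, -0.005], [0, 0, 0]],
  ],
)

```text
time: 17.4
tcp_pos: [0.5473, 0.0924, 0.081]
tcp_rot: [[-0.049, 0.999, -0.0], [0.999, 0.049, -0.0], [-0.0, -0.0, -1.0]]
wrist_force: [-0.0, -2.4, -0.1]
width: -0.0002
grip_force: 1.0
```

Emit:
step_arm(
  moves=[
    [[0, 0.004, -0.003], [0, 0, 0]],
    [[0, 0.006, -0.004], [0, 0, 0]],
  ],
)

```text
time: 17.6
tcp_pos: [0.5478, 0.0955, 0.0806]
tcp_rot: [[-0.05, 0.999, 0.001], [0.999, 0.05, 0.002], [0.002, 0.001, -1.0]]
wrist_force: [-0.1, 0.4, 1.0]
width: -0.0002
grip_force: 0.0
```

Emit:
step_arm(
  moves=[
    [[0, 0.004, -0.002], [0, 0, 0]],
    [[0, 0.007, -0.003], [0, 0, 0]],
  ],
)

```text
time: 17.8
tcp_pos: [0.5477, 0.0957, 0.08]
tcp_rot: [[-0.049, 0.999, 0.001], [0.999, 0.049, 0.001], [0.001, 0.001, -1.0]]
wrist_force: [-0.3, -0.9, 0.2]
width: -0.0002
grip_force: 0.4
```

Emit:
step_arm(
  moves=[
    [[0, 0.004, -0.001], [0, 0, 0]],
    [[0, 0.007, -0.001], [0, 0, 0]],
  ],
)

```text
time: 18.0
tcp_pos: [0.5477, 0.0959, 0.0799]
tcp_rot: [[-0.048, 0.999, 0.001], [0.999, 0.048, -0.001], [-0.001, 0.001, -1.0]]
wrist_force: [0.5, -4.0, 1.7]
width: -0.0
grip_force: 1.5
```

Emit:
step_arm(
  moves=[
    [[0, 0.003, 0], [0, 0, 0]],
    [[0, 0.005, 0], [0, 0, 0]],
  ],
)

```text
time: 18.2
tcp_pos: [0.5477, 0.0961, 0.0798]
tcp_rot: [[-0.048, 0.999, 0.001], [0.999, 0.048, -0.002], [-0.002, 0.001, -1.0]]
wrist_force: [0.1, -4.9, 3.6]
width: 0.0001
grip_force: 2.9
```

Emit:
step_arm(
  moves=[
    [[0, -0.04, 0], [0, 0, 0]],
    [[0, -0.06, 0.1], [0, 0, 0]],
    [[0, -0.06, 0.3], [0, 0, 0]],
    [[0.1, -0.06, 0.5], [0, 0, 0.18]],
    [[0.2, 0.1, 0.6], [0, 0, 0.36]],
  ],
)

```text
time: 18.7
tcp_pos: [0.5891, 0.1123, 0.2031]
tcp_rot: [[-0.324, 0.946, 0.004], [0.946, 0.324, -0.004], [-0.005, 0.002, -1.0]]
wrist_force: [2.3, -0.2, 0.1]
width: 0.0
grip_force: 0.0
```

Emit:
step_arm(
  moves=[
    [[0.1, 0.1, 0], [0, 0, 0.18]],
    [[0.2, 0.2, 0], [0, 0, 0.36]],
    [[0.23, 0.3, 0], [0, 0, 0.54]],
    [[0.23, 0.4, 0], [0, 0, 0.72]],
    [[0.23, 0.41, 0], [0, 0, 0.9]],
  ],
)

```text
time: 19.2
tcp_pos: [0.6322, 0.2047, 0.1992]
tcp_rot: [[-0.867, 0.498, -0.001], [0.498, 0.867, 0.005], [0.004, 0.003, -1.0]]
wrist_force: [-0.1, -0.3, 0.1]
width: 0.0001
grip_force: 0.0
```

Emit:
step_arm(
  moves=[
    [[0, 0, 0], [0, 0, 0.18]],
    [[0, 0, 0], [0, 0, 0.36]],
    [[0, 0, 0], [0, 0, 0.54]],
    [[0, 0, 0], [0, 0, 0.74]],
    [[0, 0, 0], [0, 0, 0.74]],
  ],
)

```text
time: 19.7
tcp_pos: [0.6328, 0.1998, 0.1993]
tcp_rot: [[-0.999, -0.05, -0.002], [-0.05, 0.999, 0.002], [0.001, 0.002, -1.0]]
wrist_force: [-0.3, -0.3, -0.5]
width: -0.0004
grip_force: 0.0
```

```bash
python3 flaps.py 7.png; python3 -c "
from h import *
print(readout.observe()['joints'].round(2))"
```

```text
19.7 [0.6328 0.1998 0.1993] [-0.26 -0.35 -0.49] 92.88
plate [-3.4000e-03  7.0000e-04  7.9431e+01]
x edges [-38.3  53.3]
y edges [-72.3  73.5]
back+x: (6, 6.3) (10, 7.2) (14, 7.9) (18, 172.4) (22, 143.7) (26, 125.9) (30, 11.3) (34, 133.4) 
front-x: 
left+y: (6, -2.8) (10, -5.0) (14, -13.4) (18, -15.1) 
right-y: (6, -5.1) (10, -15.2) (14, -16.9) 
[-0.22  0.81 -0.29  1.49  0.28  0.88  1.01]
```

View pics/7.png

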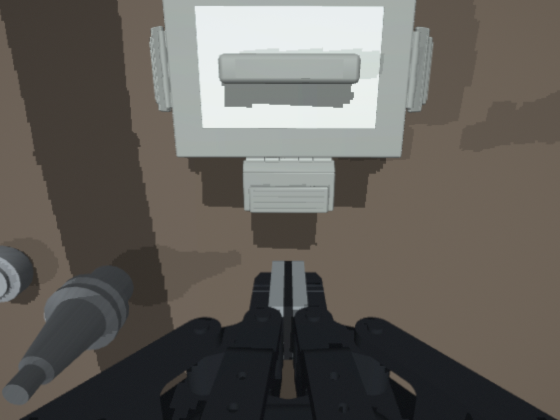

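Both short-side clips are shut, at (160,70) and (420,70). The back flap, (288,185), is still out; it's next.

Emit:
step_arm(
  moves=[
    [[0.005, 0, -0.1], [0, 0, 0]],
    [[0.008, 0, -0.25], [0, 0, 0]],
    [[0.008, 0, -0.35], [0, 0, 0]],
    [[0.008, 0, -0.38], [0, 0, 0]],
    [[0.008, 0, -0.38], [0, 0, 0]],
  ],
)

```text
time: 20.25
tcp_pos: [0.6344, 0.1996, 0.1229]
tcp_rot: [[-0.999, -0.047, -0.002], [-0.047, 0.999, -0.0], [0.002, -0.0, -1.0]]
wrist_force: [-0.5, 0.6, -0.6]
width: 0.0
grip_force: 0.0
```

Emit:
step_arm(
  moves=[
    [[0.002, 0, -0.02], [0, 0, 0]],
    [[0.005, 0, -0.04], [0, 0, 0]],
    [[0.009, 0, -0.06], [0, 0, 0]],
    [[0.009, 0, -0.088], [0, 0, 0]],
    [[0.009, 0, -0.088], [0, 0, 0]],
  ],
)

```text
time: 20.75
tcp_pos: [0.6364, 0.1992, 0.1053]
tcp_rot: [[-0.999, -0.049, -0.001], [-0.049, 0.999, -0.0], [0.001, -0.0, -1.0]]
wrist_force: [-1.0, -0.1, 0.2]
width: 0.0001
grip_force: 0.0
```

Emit:
step_arm(
  moves=[
    [[0, 0, -0.0135], [0, 0, 0]],
    [[0, 0, -0.027], [0, 0, 0]],
    [[-0.0055, 0, -0.053], [0, 0, 0]],
    [[-0.011, 0, -0.066], [0, 0, 0]],
    [[-0.016, 0, -0.0775], [0, 0, 0]],
  ],
)

```text
time: 21.25
tcp_pos: [0.6336, 0.1994, 0.0902]
tcp_rot: [[-0.999, -0.049, 0.0], [-0.049, 0.999, -0.0], [-0.0, -0.0, -1.0]]
wrist_force: [1.3, 0.2, 0.4]
width: 0.0001
grip_force: 0.3
```

Emit:
step_arm(
  moves=[
    [[-0.0035, 0, -0.006], [0, 0, 0]],
    [[-0.0075, 0, -0.0115], [0, 0, 0]],
  ],
)

```text
time: 21.45
tcp_pos: [0.6323, 0.1994, 0.0882]
tcp_rot: [[-0.999, -0.049, 0.0], [-0.049, 0.999, 0.0], [-0.0, 0.0, -1.0]]
wrist_force: [1.5, 0.7, 0.9]
width: -0.0001
grip_force: 0.4
```

Emit:
step_arm(
  moves=[
    [[-0.004, 0, -0.0055], [0, 0, 0]],
    [[-0.008, 0, -0.0105], [0, 0, 0]],
  ],
)

```text
time: 21.65
tcp_pos: [0.6306, 0.1995, 0.0862]
tcp_rot: [[-0.999, -0.049, 0.0], [-0.049, 0.999, 0.0], [-0.0, 0.0, -1.0]]
wrist_force: [1.2, -1.0, -0.2]
width: 0.0004
grip_force: 0.4
```

Emit:
step_arm(
  moves=[
    [[-0.0045, 0, -0.005], [0, 0, 0]],
    [[-0.009, 0, -0.01], [0, 0, 0]],
  ],
)

```text
time: 21.85
tcp_pos: [0.6288, 0.1995, 0.0841]
tcp_rot: [[-0.999, -0.049, 0.0], [-0.049, 0.999, 0.0], [-0.0, 0.0, -1.0]]
wrist_force: [1.6, -0.6, 0.4]
width: 0.0003
grip_force: 0.5
```

Emit:
step_arm(
  moves=[
    [[-0.005, 0, -0.004], [0, 0, 0]],
    [[-0.0105, 0, -0.0085], [0, 0, 0]],
  ],
)

```text
time: 22.05
tcp_pos: [0.6273, 0.1995, 0.0827]
tcp_rot: [[-0.999, -0.049, 0.002], [-0.049, 0.999, 0.0], [-0.002, 0.0, -1.0]]
wrist_force: [2.0, 0.4, 1.2]
width: -0.0
grip_force: 1.4
```

Emit:
step_arm(
  moves=[
    [[-0.004, 0, -0.003], [0, 0, 0]],
    [[-0.007, 0, -0.005], [0, 0, 0]],
  ],
)

```text
time: 22.25
tcp_pos: [0.6262, 0.1994, 0.0818]
tcp_rot: [[-0.999, -0.049, 0.002], [-0.049, 0.999, 0.0], [-0.002, 0.0, -1.0]]
wrist_force: [3.1, 0.1, -0.8]
width: -0.0001
grip_force: 1.9
```

Emit:
step_arm(
  moves=[
    [[-0.004, 0, -0.003], [0, 0, 0]],
    [[-0.007, 0, -0.005], [0, 0, 0]],
  ],
)

```text
time: 22.45
tcp_pos: [0.6245, 0.1993, 0.0804]
tcp_rot: [[-0.999, -0.049, 0.001], [-0.049, 0.999, 0.0], [-0.001, 0.0, -1.0]]
wrist_force: [5.0, -1.1, -2.6]
width: 0.0005
grip_force: 2.3
```

Emit:
step_arm(
  moves=[
    [[-0.004, 0, -0.002], [0, 0, 0]],
    [[-0.006, 0, -0.003], [0, 0, 0]],
  ],
)

```text
time: 22.65
tcp_pos: [0.622, 0.1994, 0.0794]
tcp_rot: [[-0.999, -0.049, -0.001], [-0.049, 0.999, -0.0], [0.001, -0.0, -1.0]]
wrist_force: [2.1, -0.2, -1.6]
width: -0.0002
grip_force: 1.1
```

Emit:
step_arm(
  moves=[
    [[-0.004, 0, -0.002], [0, 0, 0]],
    [[-0.006, 0, -0.002], [0, 0, 0]],
  ],
)

```text
time: 22.85
tcp_pos: [0.6196, 0.1997, 0.079]
tcp_rot: [[-0.999, -0.049, -0.004], [-0.049, 0.999, -0.0], [0.004, -0.0, -1.0]]
wrist_force: [0.2, -0.4, -0.2]
width: -0.0003
grip_force: 0.2
```

Emit:
step_arm(
  moves=[
    [[-0.004, 0, -0.001], [0, 0, 0]],
    [[-0.007, 0, -0.002], [0, 0, 0]],
  ],
)

```text
time: 23.05
tcp_pos: [0.6195, 0.1997, 0.0791]
tcp_rot: [[-0.999, -0.049, -0.001], [-0.049, 0.999, 0.0], [0.001, 0.0, -1.0]]
wrist_force: [1.3, 1.9, 0.5]
width: 0.0
grip_force: 0.4
```

Emit:
step_arm(
  moves=[
    [[-0.002, 0, 0], [0, 0, 0]],
    [[-0.004, 0, 0], [0, 0, 0]],
  ],
)

```text
time: 23.25
tcp_pos: [0.6194, 0.1997, 0.0792]
tcp_rot: [[-0.999, -0.049, 0.001], [-0.049, 0.999, 0.0], [-0.001, 0.0, -1.0]]
wrist_force: [-0.2, 0.4, -1.5]
width: 0.0001
grip_force: 0.9
```

Emit:
step_arm(
  moves=[
    [[-0.004, 0, 0], [0, 0, 0]],
    [[-0.007, 0, 0], [0, 0, 0]],
  ],
)

```text
time: 23.45
tcp_pos: [0.6192, 0.1997, 0.0793]
tcp_rot: [[-0.999, -0.049, 0.003], [-0.049, 0.999, 0.001], [-0.003, 0.001, -1.0]]
wrist_force: [5.7, 1.2, -2.9]
width: -0.0001
grip_force: 2.7
```

Emit:
step_arm(
  moves=[
    [[0.04, 0, 0], [0, 0, 0]],
    [[0.06, 0, 0.1], [0, 0, 0]],
    [[0.06, 0, 0.3], [0, 0, 0]],
    [[-0.05, 0, 0.5], [0, 0, 0]],
    [[-0.2, -0.01, 0.6], [0, 0, 0]],
  ],
)

```text
time: 23.95
tcp_pos: [0.5793, 0.1983, 0.2022]
tcp_rot: [[-0.999, -0.047, 0.004], [-0.047, 0.999, 0.003], [-0.004, 0.002, -1.0]]
wrist_force: [0.9, 0.4, -0.5]
width: -0.0002
grip_force: 0.0
```

Emit:
step_arm(
  moves=[
    [[-0.2, -0.01, 0], [0, 0, 0]],
    [[-0.4, -0.02, 0], [0, 0, 0]],
    [[-0.6, -0.03, 0], [0, 0, 0]],
    [[-0.64, -0.035, -0.1], [0, 0, 0]],
    [[-0.64, -0.035, -0.25], [0, 0, 0]],
  ],
)

```text
time: 24.45
tcp_pos: [0.4484, 0.1906, 0.1502]
tcp_rot: [[-0.999, -0.05, 0.0], [-0.05, 0.999, 0.0], [-0.0, 0.0, -1.0]]
wrist_force: [1.4, 0.9, 0.1]
width: 0.0002
grip_force: 0.0
```

Emit:
step_arm(
  moves=[
    [[0, 0, 0], [0, 0, 0]],
    [[0, 0, 0], [0, 0, 0]],
    [[0, 0, 0], [0, 0, 0]],
  ],
)

```text
time: 24.75
tcp_pos: [0.4506, 0.1908, 0.15]
tcp_rot: [[-0.999, -0.048, 0.001], [-0.048, 0.999, 0.001], [-0.001, 0.001, -1.0]]
wrist_force: [0.1, 0.3, 0.0]
width: 0.0004
grip_force: 0.0
```

Emit:
step_arm(
  moves=[
    [[0, 0, -0.08], [0, 0, 0]],
    [[0, 0, -0.16], [0, 0, 0]],
    [[-0.003, 0, -0.185], [0, 0, 0]],
    [[-0.007, 0, -0.205], [0, 0, 0]],
    [[-0.008, 0, -0.2225], [0, 0, 0]],
  ],
)

```text
time: 25.25
tcp_pos: [0.4485, 0.1906, 0.1051]
tcp_rot: [[-0.999, -0.049, 0.001], [-0.049, 0.999, 0.001], [-0.001, 0.0, -1.0]]
wrist_force: [0.1, 0.5, 0.7]
width: -0.0002
grip_force: 0.2
```

Emit:
step_arm(
  moves=[
    [[0, 0, -0.0135], [0, 0, 0]],
    [[0, 0, -0.027], [0, 0, 0]],
    [[0.0055, 0, -0.053], [0, 0, 0]],
    [[0.011, 0, -0.066], [0, 0, 0]],
    [[0.016, 0, -0.0775], [0, 0, 0]],
  ],
)

```text
time: 25.75
tcp_pos: [0.4514, 0.1906, 0.0888]
tcp_rot: [[-0.999, -0.049, -0.0], [-0.049, 0.999, 0.0], [0.0, 0.0, -1.0]]
wrist_force: [-0.3, 0.2, 0.8]
width: 0.0002
grip_force: 0.2
```

Emit:
step_arm(
  moves=[
    [[0.0035, 0, -0.006], [0, 0, 0]],
    [[0.0075, 0, -0.0115], [0, 0, 0]],
  ],
)

```text
time: 25.95
tcp_pos: [0.4527, 0.1905, 0.0866]
tcp_rot: [[-0.999, -0.049, -0.0], [-0.049, 0.999, -0.0], [0.0, -0.0, -1.0]]
wrist_force: [-1.2, 0.1, -0.1]
width: 0.0001
grip_force: 0.3
```

Emit:
step_arm(
  moves=[
    [[0.004, 0, -0.005], [0, 0, 0]],
    [[0.006, 0, -0.0075], [0, 0, 0]],
  ],
)

```text
time: 26.15
tcp_pos: [0.454, 0.1904, 0.0852]
tcp_rot: [[-0.999, -0.049, -0.0], [-0.049, 0.999, -0.0], [0.0, -0.0, -1.0]]
wrist_force: [-1.5, -0.4, 0.2]
width: 0.0001
grip_force: 0.4
```

Emit:
step_arm(
  moves=[
    [[0.0045, 0, -0.004], [0, 0, 0]],
    [[0.009, 0, -0.008], [0, 0, 0]],
  ],
)

```text
time: 26.35
tcp_pos: [0.4558, 0.1904, 0.0836]
tcp_rot: [[-0.999, -0.049, -0.0], [-0.049, 0.999, -0.0], [0.0, -0.0, -1.0]]
wrist_force: [-0.9, 0.5, -1.1]
width: -0.0001
grip_force: 0.4
```

Emit:
step_arm(
  moves=[
    [[0.005, 0, -0.004], [0, 0, 0]],
    [[0.009, 0, -0.007], [0, 0, 0]],
  ],
)

```text
time: 26.55
tcp_pos: [0.4572, 0.1904, 0.0822]
tcp_rot: [[-0.999, -0.049, -0.001], [-0.049, 0.999, -0.0], [0.001, -0.0, -1.0]]
wrist_force: [-2.3, 0.1, 0.9]
width: -0.0001
grip_force: 1.5
```

Emit:
step_arm(
  moves=[
    [[0.004, 0, -0.003], [0, 0, 0]],
    [[0.008, 0, -0.006], [0, 0, 0]],
  ],
)

```text
time: 26.75
tcp_pos: [0.4585, 0.1904, 0.0809]
tcp_rot: [[-0.999, -0.049, -0.001], [-0.049, 0.999, -0.0], [0.001, -0.0, -1.0]]
wrist_force: [-4.0, 0.1, -0.4]
width: -0.0002
grip_force: 1.8
```

Emit:
step_arm(
  moves=[
    [[0.004, 0, -0.002], [0, 0, 0]],
    [[0.007, 0, -0.004], [0, 0, 0]],
  ],
)

```text
time: 26.95
tcp_pos: [0.4598, 0.1905, 0.08]
tcp_rot: [[-0.999, -0.049, -0.002], [-0.049, 0.999, -0.0], [0.002, -0.0, -1.0]]
wrist_force: [-4.6, 1.1, -1.5]
width: -0.0001
grip_force: 2.1
```

Emit:
step_arm(
  moves=[
    [[0.004, 0, -0.002], [0, 0, 0]],
    [[0.006, 0, -0.003], [0, 0, 0]],
  ],
)

```text
time: 27.15
tcp_pos: [0.4621, 0.1903, 0.0795]
tcp_rot: [[-0.999, -0.049, 0.0], [-0.049, 0.999, -0.0], [-0.0, -0.0, -1.0]]
wrist_force: [-2.5, -0.1, -1.4]
width: 0.0001
grip_force: 1.2
```

Emit:
step_arm(
  moves=[
    [[0.004, 0, -0.001], [0, 0, 0]],
    [[0.006, 0, -0.002], [0, 0, 0]],
  ],
)

```text
time: 27.35
tcp_pos: [0.4652, 0.1907, 0.0797]
tcp_rot: [[-0.999, -0.048, 0.004], [-0.048, 0.999, 0.001], [-0.004, 0.001, -1.0]]
wrist_force: [-0.5, 0.5, 0.1]
width: 0.0001
grip_force: 0.0
```

Emit:
step_arm(
  moves=[
    [[0.001, 0, 0], [0, 0, 0]],
    [[0.003, 0, 0], [0, 0, 0]],
  ],
)

```text
time: 27.55
tcp_pos: [0.4648, 0.1906, 0.0796]
tcp_rot: [[-0.999, -0.048, 0.002], [-0.048, 0.999, 0.001], [-0.002, 0.001, -1.0]]
wrist_force: [-0.1, 0.9, -0.1]
width: 0.0001
grip_force: 0.0
```

Snapped; press to the stop.

Emit:
step_arm(
  moves=[
    [[0.004, 0, 0], [0, 0, 0]],
    [[0.007, 0, 0], [0, 0, 0]],
  ],
)

```text
time: 27.75
tcp_pos: [0.4653, 0.1905, 0.0794]
tcp_rot: [[-0.999, -0.049, 0.0], [-0.049, 0.999, 0.0], [-0.0, 0.0, -1.0]]
wrist_force: [-0.7, -0.1, 0.3]
width: -0.0002
grip_force: 0.4
```

Emit:
step_arm(
  moves=[
    [[0.004, 0, 0], [0, 0, 0]],
    [[0.008, 0, 0], [0, 0, 0]],
  ],
)

```text
time: 27.95
tcp_pos: [0.4655, 0.1905, 0.0793]
tcp_rot: [[-0.999, -0.05, -0.002], [-0.05, 0.999, -0.0], [0.002, -0.0, -1.0]]
wrist_force: [-4.8, 0.3, 3.7]
width: -0.0002
grip_force: 2.3
```

Emit:
step_arm(
  moves=[
    [[-0.04, 0, 0], [0, 0, 0]],
    [[-0.06, 0, 0.1], [0, 0, 0]],
    [[-0.06, 0, 0.3], [0, 0, 0]],
    [[0.1, 0, 0.5], [0, 0, 0]],
    [[0.3, 0.02, 0.7], [0, 0, 0]],
  ],
)

```text
time: 28.45
tcp_pos: [0.5207, 0.1934, 0.2156]
tcp_rot: [[-0.999, -0.05, -0.001], [-0.05, 0.999, -0.001], [0.001, -0.001, -1.0]]
wrist_force: [1.9, 1.3, -0.7]
width: 0.0
grip_force: 0.0
```

Emit:
step_arm(
  moves=[
    [[0.1, 0, 0.2], [0, 0, 0]],
    [[0.1, 0, 0.4], [0, 0, 0]],
    [[0.1, 0, 0.4], [0, 0, 0]],
    [[0.1, 0, 0.4], [0, 0, 0]],
  ],
)

```text
time: 28.85
tcp_pos: [0.5413, 0.1938, 0.2942]
tcp_rot: [[-0.999, -0.048, 0.002], [-0.048, 0.999, 0.0], [-0.002, 0.0, -1.0]]
wrist_force: [-0.7, -0.1, -0.6]
width: -0.0001
grip_force: 0.0
```

```bash
python3 flaps.py 8.png
```

```text
28.85 [0.5413 0.1938 0.2942] [-0.7  -0.14 -0.57] 92.78
plate [4.0000e-04 8.0000e-04 7.9406e+01]
x edges [-53.8  53.4]
y edges [-72.5  73.7]
back+x: (6, -6.6) 
front-x: (6, -5.9) (10, -17.0) 
left+y: (6, -2.8) (10, -5.1) (14, -13.5) (18, -15.1) 
right-y: (6, -5.0) (10, -14.9) (14, -16.4)
```

View pics/8.png

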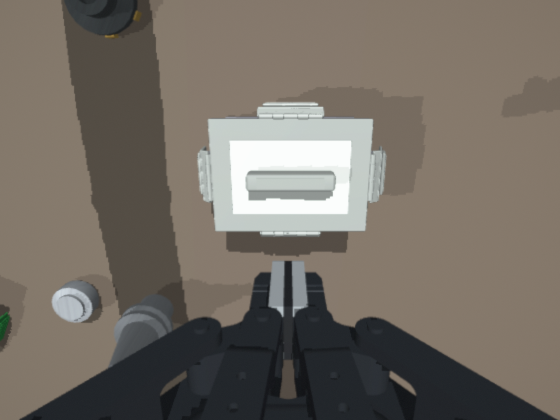

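All four flaps are down beside the box: (290,110), (290,233), (205,177) and (377,177). The plate is level at 79.4 mm and the bystanders are standing. Handing in.

```bash
python3 -c "
from station import bot
print(bot.hand_in())"
```

```text
the job is handed in; nothing more can be done
None
```

The lid is set fully down in the box and all four clips snapped under their ledges and stayed shut; the job took about 29 s and is handed in, with no verdict returned.

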